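Park the bamboo steamer lid in the wind guard

TASK

With the outside of the fingers, push the round bamboo steamer lid along the shelf into the corner of the metal guard, until its rim rests against both the long fence and the end stop. Only then push the sliding keeper along the fence until it rests against the lid and traps it there. Keep the lid flat on the shelf, never touch its strap handle, and leave everything else where it is.

Things in the scene. Friction and masses are not known exactly. Their poses are not given: they have to be found in the camera images.
- lid: Round bamboo steamer lid, loose, lying flat on the steel shelf: upright cylindrical rim 120 mm in diameter and 28 mm high, a low dome above it to 38 mm, about 0.17 kg. Origin: centre of its underside, z up. Too wide to grip across; push it low on the rim.
- strap: Bamboo strap handle arched over the middle of the lid, fixed to it: 72 mm long along the lid's x axis, 8 mm thick, its top 56 mm above the shelf. Must not be touched. Its origin coincides with the lid's origin.
- guard: Fixed wind guard of pale aluminium, L-shaped, walls 35 mm high. Origin: inner corner at shelf height. Fence face is its plane x = 0 (wall 8 mm thick on +x, plus a low foot to x = 38 mm), from y = 0 to -400 mm. End stop face is its plane y = 0 (wall 10 mm thick on +y), from x = 0 to -85 mm. x points roughly away from the robot, y to its left. Lid is home with its origin at x = -60, y = -60 mm here.
- keeper (a joint): Travel of the keeper along the fence in m, 0 to 0.22, growing as it is pushed towards the end stop (guard's +y). Starts between 0 and 0.03; about 0.16 when it rests against the lid at home. It stays where it is left; sliding it takes about 2 N.
- keeper_face (a point): On the keeper's face that meets the lid: 60 mm out from the fence face, 18 mm high, axes as the guard's. Keeper: dark steel bar 12 mm thick at right angles to the fence, reaching 84 mm out from it; the face to push on is 12 mm to -y of this point. Bar 34 mm high, 46 mm at its free end (last 22 mm); the saddle over the fence is 34 mm wide (along y), 48 mm high.
- cup: White plastic measuring cup with a handle to its +y side, 84 mm across the rim, 75 mm high, handle out to 71 mm from the axis. Origin: centre of its underside. Bystander.
- rest: White ceramic chopstick rest, 62 x 22 x 17 mm, long axis x. Origin: centre of its underside. Bystander.
- pick: Grill pick lying flat, 250 mm long along its x axis, wooden handle at -x, steel shaft with a side prong at +x, 14 mm high. Origin: middle of its length, at shelf height. Bystander.
- bowl: Steel bowl, 110 mm across, 45 mm high. Origin: centre of its underside. Bystander.
- tin: Closed metal tea tin, 66 mm across, 110 mm high, standing on the left side. Origin: centre of its underside. Bystander.
- jar: Glass jar with a lid, 66 mm across, 85 mm high, standing on the left side. Origin: centre of its underside. Bystander.
Things that resemble listed ones, but are neither listed nor needed, are in the scene too. What is shaped like the lid but green or orange is not meant.

How it is judged (in metres and radians):
On the way, in this order (a step that is already met when the one before it is completed fails the run):
1. the lid rests in the corner, against fence and end stop (both within 5 mm) (x of lid in the frame of guard between -0.065 and -0.055 m and y of lid in the frame of guard between -0.065 and -0.055 m), for 0.2 s.
2. then the keeper is pushed up against the lid (within 5 mm) (all of step 1 and y of lid in the frame of keeper_face between 0.054 and 0.065 m), for 0.2 s.
At the end, for the whole second after the job is handed in: The lid lies flat and still, its rim within 5 mm of the fence's face and of the end stop's face, and the keeper's face stands within 5 mm of the lid's rim (all of step 2 and height (world z) of lid below 0.004 m and angle between lid's own z axis and vertical below 0.06 rad and linear speed of lid below 0.01 m/s and velocity of joint keeper below 0.01 m/s); the robot touches nothing.
It fails at once if the lid is lifted (more than 10 mm) or tipped (height (world z) of lid above 0.01 m or angle between lid's own z axis and vertical above 0.2 rad).
It fails at once if the strap handle is touched by the robot (contact force between strap and the fingers above 0.5 N or contact force between strap and the arm above 0.5 N).
It fails at once if a bystander (cup, chopstick rest, pick, bowl, tin or jar) is moved by more than 20 mm (distance of any of cup, rest, pick, bowl, tin, jar from where it was at the start of the episode above 0.02 m).
It also fails if it takes over 64 s, if anything falls off the work surface, if the arm or the gripper's body presses on something with over 40 N, if the wrist force passes 120 N, or if a joint passes its speed limit or range.

ROBOT

A 6-joint arm with a two-finger parallel gripper is mounted at the origin on the work surface. World frame = base frame: x ahead of the robot, y to its left, z up, the work surface at z = 0. Lengths are in m, angles in degrees, forces in N, time in s.
With the tool pointing down it reaches from about 0.4 to 0.825 m from the base axis. Payload 7 kg.
Tool frame: the origin (TCP) lies on the front face of the gripper's body, between the roots of the fingers; the fingertips stand 66 mm ahead of it and the grasp point (between the pads) lies 47 mm ahead of it; z points along the fingers, y is the line along which they close (so a half turn about z gives the same grasp; the last joint's range is limited). The gripper opens to 88 mm and grips with 3 to 60 N. Pads are 19 mm wide; open, the fingers measure 130 mm over their backs; the gripper's body (78 mm by 193 mm) begins 47 mm behind the grasp point.
Start: joints at [-59.639, 20.546, 0.682, 0, -70.136, -16.507], TCP at [0.162, -0.655, 0.292] pointing down, gripper open.
Joint ranges: [-176.03, 176.03], [-82.01, 121.73], [-58.28, 71.71], [-173.87, 95.51], [-174.79, -0.11], [-173.66, 173.66]. Speed limits (degrees/s): [136.94, 136.94, 172.46, 180, 180, 180].

INTERFACE

Orientations are given as [roll, pitch, yaw] about the fixed x, y, z axes, in that order (R = Rz(yaw) Ry(pitch) Rx(roll)).
In Python, from plant import ctrl gives the robot as it stands.
- The arm moves only by the tool send_rows, never from a script. Its argument "deltas" is a list of rows, each a list of 2 entries, a list of its own where there are three numbers: the shift along the tool's x, y, z each as a share of 800 mm, from -1 to 1, then the turn about the tool's z as a share of 90 degrees, from -1 to 1. A call has exactly 5 rows; each row is the pose to reach, as a shift and turn from the pose commanded when the call began, along the tool's axes at that moment; what a row does not reach only later rows make up. A row lasts 1/12 s, in which the tool goes at most 41.7 mm and 7.16 degrees, less where a joint would pass 70% of its speed; a pose out of reach is approached as far as the arm can. A call with a number of a shift or a turn outside -1 to 1 is refused whole. A call with a gripper value outside its range is refused whole. "gripper" is the opening, from 0 (shut) to 1 (fully open), set as the call begins (left out, the last holds). The fingers move at their own pace and stop on an object; the grip force is fixed at half the most. Time passes only in rows, so rows that repeat a pose let the fingers close, or fill a call up. It gives the time, the measured TCP pose, the force, the opening and the grip force at its end, in the units of the state.
- ctrl.get_obs(): the state, without advancing time (a new reading comes with each control period).
- ctrl.snapshot(name): name is "side" or "top" or "wrist"; returns a dict with "color" (400x640x3 uint8, red, green, blue), "vertical_fov" (degrees; the focal length in pixels is half the picture's height over the tangent of half this angle, whatever the lens; pixels are square), "cx", "cy" (the principal point, pixels), "rvec" (rotation vector, rad) and "tvec" (3), from world to camera coordinates, as OpenCV has them. Camera axes: x right, y down, z forward; pixel columns grow to the right and rows downward; lengths in m; the calibration is good to about 2 mm. A picture is of the moment at which its call begins. There is no depth.
- ctrl.close_job(): hands the job in; it is judged then, once.
Trained networks look in a picture, given as the dict that the camera call returned (one of the last four; its "shot" number tells which), for a name from the list of things; names that differ only in an ending like _2 or _b are one class to them, and where a whole thing is asked for, a point or a joint stands for the part that bears it (a point fixed in the world has none). Each returns a list of dicts, best first, with "conf" (0 to 1); they miss things now and then, are a little off and sometimes report something else, mostly with a low value. They report only what shows in the picture. A call takes as long as a camera call. They do not tell look-alikes from the thing itself.
- ctrl.boxes_of(picture, thing): "xy" ([column, row] as shares, 0 to 1, of the picture: columns of its width, rows of its height, amid what is visible of it).
- ctrl.cut_out(picture, thing): "pixels" (400x640 bool, what is visible of it) and "xy" ([column, row] as shares, 0 to 1, of the picture: columns of its width, rows of its height, amid what is visible of it).
The state is a dict: "clock": time; "joint_pos": joint angles; "qvel": joint speeds; "tau": joint torques, N m; "tool_pos": TCP position; "orientation": TCP orientation; "force": force on the tool from outside, world axes, zero at the start; "moment": the same for the moment, N m; "opening": finger opening in m; "gripper_force": force on a finger pad.
Only numpy, scipy, OpenCV 4.12 (cv2) and the standard library are available. Lean on these libraries where they do the work, as an engineer would, in place of code of your own. Each camera call takes 0.05 s, during which the arm holds its last target. There are 200 camera calls.

## Working session

There is one attempt and no reset: what is moved stays moved. The work goes in short steps, Python scripts to look and compute and a tool call to move; the robot and the scene stay as the last step left them, time stands still between calls to the robot, and variables do not carry over. Pictures are saved under pics/ and viewed, at most 10 in all, crops included, and the job is handed in when it is done.

Besides the shell and the picture viewer there is one more tool, called after "Call:" in YAML: its name, and indented under it one key for each argument. send_rows: Moves the arm, as the interface text tells. Shift numbers are shares of 800 mm and turn numbers shares of 90 degrees, none past 1 either way. Its arguments: {"type":"object","properties":{"deltas":{"type":"array","items":{"type":"array"}},"gripper":{"type":"number"}},"required":["deltas"]}

```bash
mkdir -p pics; ls
cat > h.py <<'E'
import numpy as np, cv2
from plant import ctrl
def cam(s):
    f=200/np.tan(np.radians(s["vertical_fov"])/2)
    K=np.array([[f,0,s["cx"]],[0,f,s["cy"]],[0,0,1]])
    R=cv2.Rodrigues(np.array(s["rvec"],float))[0]; t=np.array(s["tvec"],float).ravel()
    return K,R,t
def back(s,uv,z):
    K,R,t=cam(s); uv=np.atleast_2d(np.array(uv,float))
    d=(np.linalg.inv(K)@np.c_[uv,np.ones(len(uv))].T).T@R; c=-R.T@t
    return c+d*((z-c[2])/d[:,2])[:,None]
def proj(s,P):
    K,R,t=cam(s); p=(np.atleast_2d(P)@R.T+t)@K.T; return p[:,:2]/p[:,2:]
def save(s,n): cv2.imwrite("pics/"+n,s["color"][:,:,::-1])
E
python3 - <<'E'
from h import *
print(ctrl.get_obs())
a=ctrl.snapshot("top");b=ctrl.snapshot("side")
save(a,"top0.png");save(b,"side0.png")
for s in (a,b):
  K,R,t=cam(s);print(K[0,0],-R.T@t,R[2], [k for k in s])
  for n in ["lid","guard","keeper","cup","rest","pick","bowl","tin","jar"]:
    r=ctrl.boxes_of(s,n)
    print(n,[(round(x["conf"],2),np.round(np.array(x["xy"])*[640,400]),back(s,np.array(x["xy"])*[640,400],.02)[0].round(3)) for x in r])
E
```

```text
pics
{'clock': 0.0, 'joint_pos': array([-5.96388783e+01,  2.05906718e+01,  6.33478968e-01, -2.19781662e-02,
       -7.01363438e+01, -1.65062949e+01]), 'qvel': array([ 0.0452023 , -0.00324695,  0.01402909,  0.09340777, -0.05098912,
        0.00835378]), 'tau': array([ 5.82205957e-04, -5.82716095e+01,  2.93052542e+01,  6.99717119e+00,
        6.86562998e-03, -1.21841044e-04]), 'tool_pos': array([ 0.16152581, -0.65498462,  0.29122314]), 'orientation': array([ 1.79904447e+02, -6.76909119e-03, -1.66152652e+02]), 'force': array([-0.37183273,  0.17998578,  0.16610127]), 'moment': array([0.01776332, 0.00145663, 0.03030588]), 'gripper_force': 0.0, 'opening': 0.08723099417820931}
463.2877301870618 [0.420378   0.01596197 1.12008298] [ 0.13479281 -0.00384352 -0.99086635] ['color', 'vertical_fov', 'cx', 'cy', 'rvec', 'tvec', 'shot']
lid [(0.65, array([382., 239.]), array([ 0.465, -0.137,  0.02 ])), (0.61, array([311., 200.]), array([0.562, 0.029, 0.02 ])), (0.6, array([324., 280.]), array([0.374, 0.001, 0.02 ]))]
guard [(0.67, array([353., 152.]), array([ 0.678, -0.076,  0.02 ]))]
keeper [(0.77, 
[... 917 characters left out ...]
rray([302., 230.]), array([0.569, 0.044, 0.02 ])), (0.52, array([273., 208.]), array([ 0.683, -0.015,  0.02 ]))]
guard [(0.82, array([278., 206.]), array([ 0.677, -0.032,  0.02 ]))]
keeper [(0.91, array([314., 187.]), array([ 0.632, -0.167,  0.02 ]))]
cup [(0.56, array([300., 273.]), array([0.499, 0.199, 0.02 ])), (0.41, array([221., 252.]), array([0.697, 0.205, 0.02 ]))]
rest [(0.74, array([351., 268.]), array([0.406, 0.137, 0.02 ]))]
pick [(0.75, array([415., 176.]), array([ 0.389, -0.353,  0.02 ]))]
bowl [(0.98, array([209., 299.]), array([0.63 , 0.348, 0.02 ]))]
tin [(0.59, array([251., 315.]), array([0.53 , 0.353, 0.02 ]))]
jar [(0.69, array([223., 253.]), array([0.693, 0.204, 0.02 ]))]
```

View pics/top0.png

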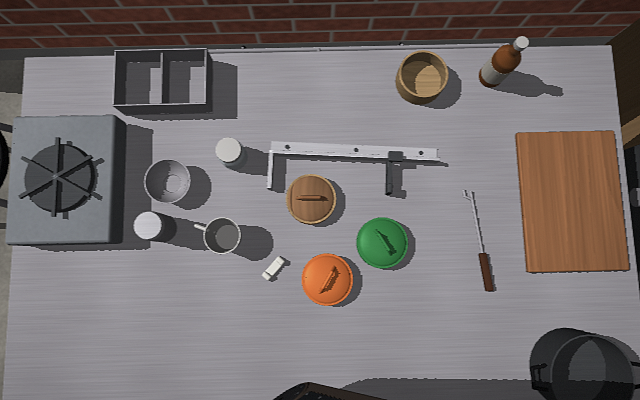

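View pics/side0.png

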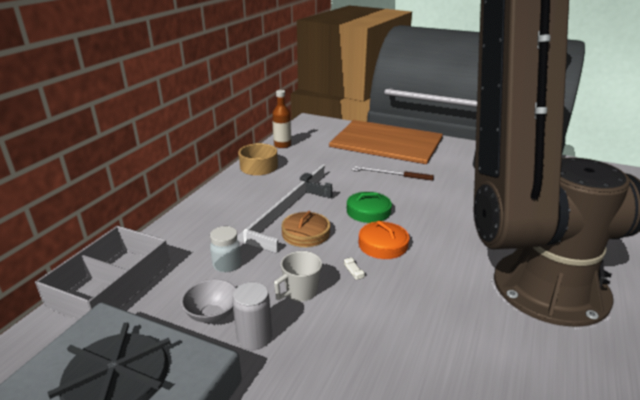

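Candidates for the lid are brown bamboo (311,200), green (382,242) and orange (327,279). The brown one fits, since green and orange are excluded and the object at (422,78) is an open basket. I'll confirm it in an enlarged crop and measure the guard.

Run:
```python
from h import *
s=ctrl.snapshot("top")
c=s["color"][125:265,215:455,::-1]
cv2.imwrite("pics/crop0.png",cv2.resize(c,None,fx=3.3,fy=3.3,interpolation=cv2.INTER_CUBIC))
for n in ["lid","guard","keeper","cup","rest"]:
  for r in ctrl.cut_out(s,n):
    m=r["pixels"].astype(np.uint8); p=np.argwhere(m)[:,::-1]
    print(n,r["conf"],len(p),np.mean(s["color"][r["pixels"]],0).round(),p.min(0),p.max(0),cv2.minAreaRect(p.astype(np.float32)))
    if n=="lid":
      # rim outline at 28mm height: fit circle
      cn=max(cv2.findContours(m,0,1)[0],key=len)[:,0]
      w=back(s,cn,.028)[:,:2]; (x,y),rad=cv2.minEnclosingCircle(w.astype(np.float32)); print(x,y,rad,w.mean(0))
```

```text
lid 0.94 1969 [131.  99.  71.] [286 174] [336 224] ((310.7500305175781, 198.75001525878906), (48.790367126464844, 49.497474670410156), 45.0)
0.5642418265342712 0.0293757114559412 0.060635291039943695 [0.56408607 0.02904894]
lid 0.87 2080 [189. 103.  55.] [302 254] [352 305] ((327.0, 279.5), (51.0, 50.0), 90.0)
0.3747410774230957 -0.005044165998697281 0.060211267322301865 [ 0.37513517 -0.00418092]
lid 0.7 2118 [ 55. 119.  68.] [356 217] [407 267] ((381.5, 242.0), (50.0, 51.0), 90.0)
0.45781150460243225 -0.13518397510051727 0.06191212683916092 [ 0.45724369 -0.13529341]
lid 0.49 283 [181. 179. 175.] [263 256] [284 280] ((273.45880126953125, 267.9647216796875), (10.629592895507812, 27.767099380493164), 40.60129928588867)
0.4033042788505554 0.11934006959199905 0.03205283731222153 [0.40280773 0.11957505]
lid 0.32 3160 [139. 138. 143.] [267 141] [439 195] ((352.97613525390625, 168.6043243408203), (171.23509216308594, 49.987388610839844), 2.2605018615722656)
0.6250561475753784 -0.0740266814827919 0.20972630381584167 [ 0.65884149 -0.06060234]
guard 0.72 2975 [141. 141. 145.] [268 141] [440 194] ((353.8569030761719, 168.34860229492188), (171.41619873046875, 48.51128005981445), 2.4470486640930176)
keeper 0.97 381 [60. 62. 64.] [386 151] [402 194] ((391.2423095703125, 171.61151123046875), (14.646867752075195, 44.905364990234375), 15.255120277404785)
cup 0.73 1132 [96. 95. 94.] [195 217] [241 253] ((219.8532257080078, 235.84405517578125), (36.397403717041016, 41.952796936035156), 73.3007583618164)
rest 0.78 255 [189. 188. 182.] [262 256] [284 280] ((273.2907409667969, 268.2684020996094), (9.948108673095703, 27.018157958984375), 42.709388732910156)
```

View pics/crop0.png

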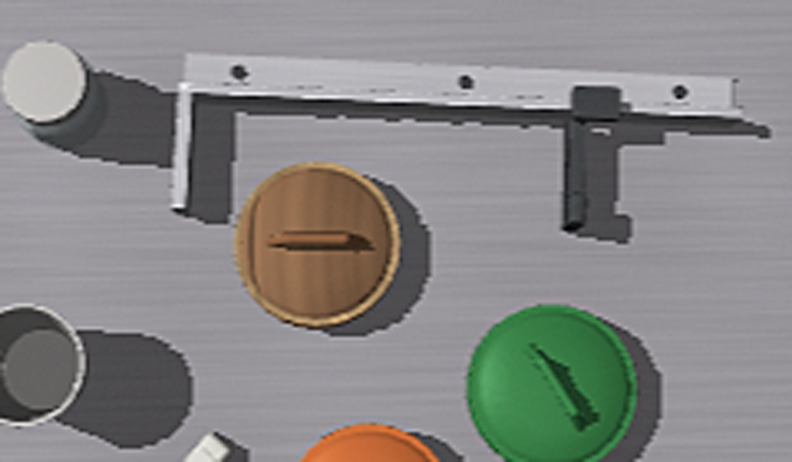

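The crop confirms the lid: brown bamboo with a strap at crop (317,243). It also shows the fence edge at crop y≈95–120, the end stop at crop x≈185 and the keeper bar at crop (575,170). Next I'll fit the guard edges.

```bash
cat > g.py <<'E'
from h import *
def edge(g,fixed,lo,hi,axis):
    out=[]
    for k in fixed:
        p=g[lo:hi,k] if axis==0 else g[k,lo:hi]
        p=cv2.GaussianBlur(p.reshape(-1,1),(1,3),0).ravel()
        d=p[1:]-p[:-1]; i=int(np.argmin(d)); i=min(max(i,1),len(d)-2)
        a,b,c=d[i-1:i+2]; o=lo+i+.5+(a-c)/(2*(a-2*b+c)+1e-9)
        out.append((k,o) if axis==0 else (o,k))
    return np.array(out)
E
python3 - <<'E'
from g import *
s=ctrl.snapshot("top"); g=cv2.cvtColor(s["color"],cv2.COLOR_RGB2GRAY).astype(float)
print(g[146:164,320].round()); print(g[178,262:282]); print(g[178,380:400])
def line(pts,z):
    w=back(s,pts,z)[:,:2].astype(np.float32); vx,vy,x,y=cv2.fitLine(w,cv2.DIST_HUBER,0,.002,.002).ravel()
    d=np.abs((w-[x,y])@[-vy,vx]); print("res",d.mean(),d.max()); return np.array([x,y]),np.array([vx,vy])
f=edge(g,range(285,375,3),148,160,0); e=edge(g,range(160,184,2),268,279,1)
p,d=line(f,.035); q,h=line(e,.035)
print(f[::8],e[::4],d,h)
# intersect
A=np.c_[d,-h]; t=np.linalg.solve(A,q-p); c=p+t[0]*d
print("corner",c,"fence dir deg",np.degrees(np.arctan2(d[1],d[0])),np.degrees(np.arctan2(h[1],h[0])))
E
```

```text
[189. 184. 187. 183. 182. 186. 176. 181. 209.  53.  53.  55.  67.  72.
  60. 165. 161. 156.]
[154. 153. 152. 153. 148. 173. 199. 194. 205. 169.  27.  65.  80.  76.
  77.  77.  77.  76.  76.  76.]
[148. 150. 151. 152. 158. 124.  39.  61.  70.  70.  70.  64.  67.  76.
  75.  73.  76.  75.  74.  76.]
res 0.0003684 0.00073259417
res 0.00038085613 0.00066932786
[[285.         153.54615385]
 [309.         154.56467662]
 [333.         155.50135501]
 [357.         156.47803618]] [[272.29896907 160.        ]
 [271.575      168.        ]
 [271.28767123 176.        ]] [0.06782526 0.99769723] [ 0.99769163 -0.06790742]
corner [0.676085   0.11782623] fence dir deg 86.11091 -3.8938048
```

Guard corner is at (0.676, 0.118) with yaw −3.9°. The fitted edges are perpendicular, which supports the fit. The lid is at guard (−0.106, −0.096). I'll close the fingers, turn the tool to line up with the guard and travel at height.

Call:
send_rows:
  deltas:
    - [[-0.04,0.049,0],0.08]
    - [[-0.08,0.097,0],0.16]
    - [[-0.12,0.146,0],0.197]
    - [[-0.16,0.195,0],0.197]
    - [[-0.2,0.24,0],0.197]
  gripper: 0

```text
clock: 1.77
tool_pos: [0.2522, -0.4667, 0.2921]
orientation: [-180.0, 0.0, 176.1]
force: [0.9, -0.2, 0.6]
opening: 0.0598
gripper_force: 0.0
```

```bash
cat > w.py <<'E'
from h import *
C=np.array([.676,.118]);a=np.radians(-3.9);EX=np.array([np.cos(a),np.sin(a)]);EY=np.array([-np.sin(a),np.cos(a)])
def gd(p): p=np.array(p)[:2]-C; return np.array([p@EX,p@EY])
def st(tx=None,ty=None,tz=None):
    o=ctrl.get_obs(); g=gd(o["tool_pos"]); z=o["tool_pos"][2]
    print("t",round(o["clock"],2),"guard",g.round(4),"z",round(z,4),"rpy",o["orientation"].round(2),"F",o["force"].round(1),"open",round(o["opening"],3))
    if tx is not None:
        yaw=np.radians(o["orientation"][2]); X=np.array([np.cos(yaw),np.sin(yaw)]);Y=np.array([np.sin(yaw),-np.cos(yaw)])
        d=C+tx*EX+ty*EY-o["tool_pos"][:2]; print("shares",np.round([d@X/.8,d@Y/.8,(z-tz)/.8],4))
E
python3 - <<'E'
from w import *
st(-.18,-.096,.25)
s=ctrl.snapshot("top")
for z,uv in ((.075,(222,235)),(.0,(222,240))): print("cup",gd(back(s,uv,z)[0]))
E
```

```text
t 1.77 guard [-0.3831 -0.6121] z 0.2921 rpy [-1.7999e+02  1.0000e-02  1.7606e+02] F [ 0.9 -0.2  0.6] open 0.06
shares [-0.2534  0.6453  0.0527]
cup [-0.20311589  0.09850299]
cup [-0.21188012  0.11324864]
```

Call:
send_rows:
  deltas:
    - [[-0.018,0.048,0],0]
    - [[-0.036,0.096,0],0]
    - [[-0.054,0.142,0],0]
    - [[-0.074,0.19,0],0]
    - [[-0.092,0.235,0],0]

```text
clock: 2.23
tool_pos: [0.3385, -0.284, 0.2926]
orientation: [-180.0, 0.1, 176.1]
force: [1.6, -0.7, -0.6]
opening: 0.0229
gripper_force: 0.0
```

Call:
send_rows:
  deltas:
    - [[-0.018,0.048,0],0]
    - [[-0.036,0.096,0],0]
    - [[-0.054,0.142,0],0]
    - [[-0.074,0.19,0],0]
    - [[-0.092,0.235,0],0]

```text
clock: 2.65
tool_pos: [0.4247, -0.101, 0.2928]
orientation: [180.0, 0.1, 176.2]
force: [1.5, -1.1, 0.3]
opening: 0.0004
gripper_force: 0.0
```

Call:
send_rows:
  deltas:
    - [[-0.018,0.048,0],0]
    - [[-0.036,0.096,0.01],0]
    - [[-0.054,0.142,0.03],0]
    - [[-0.066,0.17,0.06],0]
    - [[-0.07,0.175,0.1],0]

```text
clock: 3.07
tool_pos: [0.4926, 0.0367, 0.2132]
orientation: [179.9, 0.3, 176.3]
force: [0.9, 0.1, -0.3]
opening: 0.0008
gripper_force: 0.0
```

```bash
python3 -c "
from w import *
st(-.185,-.096,.075)"
```

```text
t 3.07 guard [-0.1774 -0.0936] z 0.2132 rpy [179.87   0.3  176.34] F [ 0.9  0.1 -0.3] open 0.001
shares [ 0.0095 -0.003   0.1727]
```

Call:
send_rows:
  deltas:
    - [[0.016,-0.003,0.02],0]
    - [[0.016,-0.003,0.06],0]
    - [[0.016,-0.003,0.1],0]
    - [[0.016,-0.003,0.14],0]
    - [[0.016,-0.003,0.172],0]

```text
clock: 3.48
tool_pos: [0.4762, 0.0311, 0.0729]
orientation: [-180.0, -0.0, 176.1]
force: [-0.1, 0.8, -0.5]
opening: 0.0004
gripper_force: 0.0
```

```bash
python3 -c "
from w import *
st(-.13,-.096,.075)
s=ctrl.snapshot('side');a=s['color'][130:310,190:430,::-1];cv2.imwrite('pics/c1.png',cv2.resize(a,None,fx=3.3,fy=3.3,interpolation=2))"
```

```text
t 3.48 guard [-0.1934 -0.1002] z 0.0729 rpy [-1.8000e+02 -1.0000e-02  1.7613e+02] F [-0.1  0.8 -0.5] open 0.0
shares [-0.0792  0.0053 -0.0026]
```

View pics/c1.png

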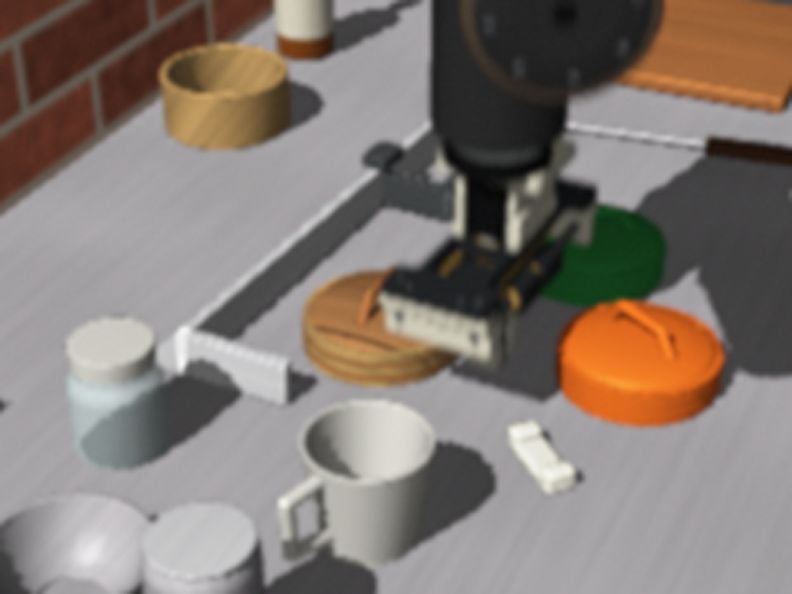

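The view shows the fingers low beside the lid rim, with the cup and rest clear. Now I'll push towards the fence.

Call:
send_rows:
  deltas:
    - [[-0.006,0.005,0],0]
    - [[-0.012,0.005,0],0]
    - [[-0.018,0.005,0],0]
    - [[-0.024,0.005,0],0]
    - [[-0.03,0.005,0],0]

```text
clock: 3.95
tool_pos: [0.5018, 0.0338, 0.076]
orientation: [179.9, 0.1, 176.1]
force: [-2.1, 0.4, 2.6]
opening: 0.0002
gripper_force: 1.4
```

Call:
send_rows:
  deltas:
    - [[-0.006,0,0],0]
    - [[-0.012,0,0],0]
    - [[-0.018,0,0],0]
    - [[-0.024,0,0],0]
    - [[-0.03,0,0],0]

```text
clock: 4.37
tool_pos: [0.5252, 0.0319, 0.0746]
orientation: [-180.0, -0.0, 176.1]
force: [-2.6, -0.3, 1.3]
opening: 0.0006
gripper_force: 1.1
```

Call:
send_rows:
  deltas:
    - [[-0.002,0,0],0]
    - [[-0.004,0,0],0]
    - [[-0.006,0,0],0]
    - [[-0.008,0,0],0]
    - [[-0.01,0,0],0]

```text
clock: 4.78
tool_pos: [0.533, 0.0315, 0.0745]
orientation: [180.0, 0.0, 176.1]
force: [-0.9, -0.0, -0.7]
opening: 0.0007
gripper_force: 0.3
```

```bash
python3 -c "
from w import *
st(-.13,-.096,.073)
s=ctrl.snapshot('side')
r=[x for x in ctrl.cut_out(s,'lid')]
for x in r: print(x['conf'],s['color'][x['pixels']].mean(0).round(),gd(back(s,np.array(x['xy'])*[640,400],.02)[0]))
"
```

```text
t 4.78 guard [-0.1368 -0.096 ] z 0.0745 rpy [1.7999e+02 2.0000e-02 1.7613e+02] F [-0.9 -0.  -0.7] open 0.001
shares [-0.0085  0.      0.0019]
0.92 [26. 76. 33.] [-0.20074336 -0.26455758]
0.69 [153. 116.  76.] [-0.05770178 -0.0649638 ]
0.58 [199.  97.  32.] [-0.29020691 -0.1373829 ]
```

Call:
send_rows:
  deltas:
    - [[-0.002,0,0],0]
    - [[-0.004,0,0],0]
    - [[-0.006,0,0],0]
    - [[-0.008,0,0],0]
    - [[-0.008,0,0],0]

```text
clock: 5.3
tool_pos: [0.5394, 0.031, 0.0746]
orientation: [-180.0, 0.0, 176.1]
force: [-0.2, -0.4, 0.5]
opening: 0.0006
gripper_force: 0.3
```

Call:
send_rows:
  deltas:
    - [[-0.001,0,0],0]
    - [[-0.001,0,0],0]
    - [[-0.002,0,0],0]
    - [[-0.002,0,0],0]
    - [[-0.002,0,0],0]

```text
clock: 5.72
tool_pos: [0.5397, 0.0308, 0.0744]
orientation: [-180.0, -0.1, 176.1]
force: [-7.1, 2.6, 4.6]
opening: 0.0002
gripper_force: 3.3
```

Contact with the fence: the force rose to 7 N at guard x ≈ −0.130. Backing off, lifting and going round to the lid's −y side.

Call:
send_rows:
  deltas:
    - [[0.02,0,0],0]
    - [[0.04,0,0],0]
    - [[0.04,0,-0.04],0]
    - [[0.04,0,-0.08],0]
    - [[0.04,0,-0.12],0]

```text
clock: 6.13
tool_pos: [0.5088, 0.033, 0.1717]
orientation: [-180.0, 0.0, 176.2]
force: [0.2, 0.8, 0.3]
opening: 0.0004
gripper_force: 0.0
```

Call:
send_rows:
  deltas:
    - [[0,-0.04,-0.01],0]
    - [[-0.02,-0.08,-0.01],0]
    - [[-0.05,-0.115,-0.01],0]
    - [[-0.09,-0.12,-0.01],0]
    - [[-0.125,-0.12,-0.01],0]

```text
clock: 6.55
tool_pos: [0.6038, -0.0717, 0.1793]
orientation: [180.0, 0.1, 176.0]
force: [1.0, 1.1, 1.0]
opening: 0.0004
gripper_force: 0.0
```

```bash
python3 -c "
from w import *
st(-.06,-.196,.075)
s=ctrl.snapshot('top')
for n in ['lid','keeper']:
  for x in ctrl.cut_out(s,n):
    cn=max(cv2.findContours(x['pixels'].astype(np.uint8),0,1)[0],key=len)[:,0]; w=back(s,cn,.028)
    c,r=cv2.minEnclosingCircle(w[:,:2].astype(np.float32)); print(n,x['conf'],s['color'][x['pixels']].mean(0).round(),gd(c),r, np.max([gd(q) for q in w],0))
s=ctrl.snapshot('side');a=s['color'][130:310,190:430,::-1];cv2.imwrite('pics/c2.png',cv2.resize(a,None,fx=3.3,fy=3.3,interpolation=2))
for x in ctrl.cut_out(s,'lid'):
    cn=max(cv2.findContours(x['pixels'].astype(np.uint8),0,1)[0],key=len)[:,0]; print(x['conf'],gd(back(s,np.array(x['xy'])*[640,400],.02)[0]))
"
```

```text
t 6.55 guard [-0.0591 -0.1941] z 0.1793 rpy [1.7999e+02 1.4000e-01 1.7601e+02] F [1.  1.1 1. ] open 0.0
shares [ 0.0011 -0.0023  0.1304]
lid 0.9 [230. 138.  76.] [-0.29170979 -0.14414825] 0.06051226705312729 [-0.23153994 -0.09245916]
lid 0.82 [161. 124.  93.] [-0.07498985 -0.09774593] 0.057566314935684204 [-0.05111638 -0.04037004]
lid 0.7 [ 76. 160.  93.] [-0.20097854 -0.26851465] 0.06159595400094986 [-0.14123154 -0.20900368]
keeper 0.5 [45. 45. 47.] [-0.0763385  -0.28153045] 0.01094630267471075 [-0.06648259 -0.27419731]
0.78 [-0.06072537 -0.09129871]
0.7 [-0.29358803 -0.13540338]
0.64 [ 0.01015755 -0.16037789]
0.61 [-0.20479431 -0.26016082]
```

View pics/c2.png

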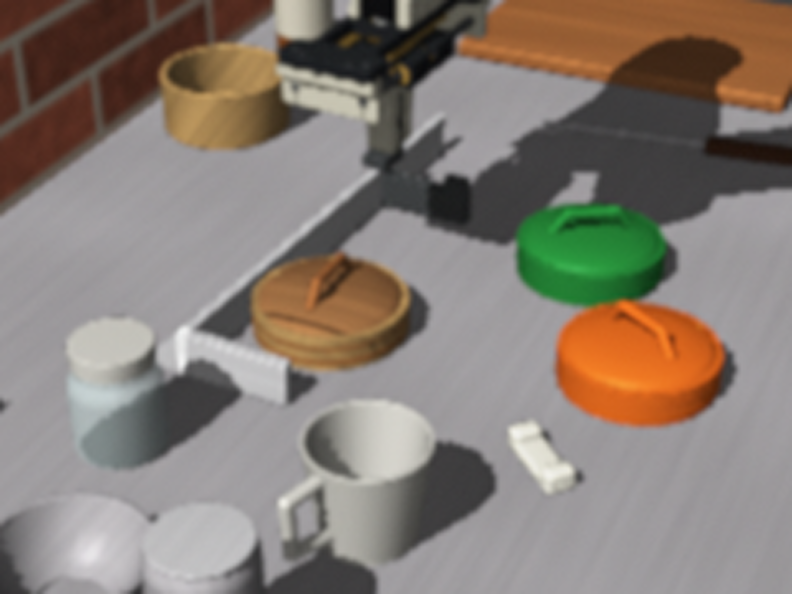

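The lid now lies flat against the fence at about guard (−0.060, −0.095), and nothing else has moved. Lowering on its −y side, then pushing towards the end stop.

Call:
send_rows:
  deltas:
    - [[0,-0.006,0.03],0]
    - [[0,-0.006,0.06],0]
    - [[0,-0.006,0.09],0]
    - [[0,-0.006,0.12],0]
    - [[0,-0.006,0.13],0]

```text
clock: 7.22
tool_pos: [0.5994, -0.0741, 0.0718]
orientation: [-180.0, -0.2, 176.1]
force: [-1.7, -0.4, 0.4]
opening: 0.0006
gripper_force: 0.0
```

Call:
send_rows:
  deltas:
    - [[0,0.006,0],0]
    - [[0,0.012,0],0]
    - [[0,0.018,0],0]
    - [[0,0.024,0],0]
    - [[0,0.03,0],0]

```text
clock: 7.63
tool_pos: [0.6042, -0.0494, 0.076]
orientation: [180.0, 0.1, 176.2]
force: [-0.4, -2.1, 2.2]
opening: 0.0007
gripper_force: 1.1
```

Call:
send_rows:
  deltas:
    - [[0,0.005,0],0]
    - [[0,0.01,0],0]
    - [[0,0.015,0],0]
    - [[0,0.02,0],0]
    - [[0,0.025,0],0]

```text
clock: 8.05
tool_pos: [0.6049, -0.0302, 0.0748]
orientation: [-180.0, 0.0, 176.1]
force: [0.3, -2.4, 2.5]
opening: 0.0005
gripper_force: 1.6
```

```bash
python3 -c "
from w import *
st(-.06,-.141,.075)"
```

```text
t 8.05 guard [-0.0609 -0.1527] z 0.0748 rpy [-1.7999e+02  1.0000e-02  1.7612e+02] F [ 0.3 -2.4  2.5] open 0.001
shares [-0.0011  0.0146 -0.0003]
```

Call:
send_rows:
  deltas:
    - [[0,0.003,0],0]
    - [[0,0.006,0],0]
    - [[0,0.009,0],0]
    - [[0,0.011,0],0]
    - [[0,0.012,0],0]

```text
clock: 8.47
tool_pos: [0.6054, -0.0207, 0.0746]
orientation: [-180.0, -0.0, 176.1]
force: [-0.4, -2.8, 4.3]
opening: 0.0002
gripper_force: 2.0
```

Call:
send_rows:
  deltas:
    - [[0,0.001,0],0]
    - [[0,0.002,0],0]
    - [[0,0.003,0],0]
    - [[0,0.003,0],0]
    - [[0,0.003,0],0]

```text
clock: 8.88
tool_pos: [0.6056, -0.0183, 0.0745]
orientation: [180.0, 0.0, 176.1]
force: [0.4, -2.5, 2.3]
opening: 0.0008
gripper_force: 1.6
```

Call:
send_rows:
  deltas:
    - [[0,0.001,0],0]
    - [[0,0.002,0],0]
    - [[0,0.002,0],0]
    - [[0,0.003,0],0]
    - [[0,0.003,0],0]

```text
clock: 9.3
tool_pos: [0.6057, -0.0158, 0.0745]
orientation: [180.0, -0.0, 176.1]
force: [0.8, -2.8, 2.9]
opening: -0.0001
gripper_force: 1.3
```

Call:
send_rows:
  deltas:
    - [[0,0.001,0],0]
    - [[0,0.001,0],0]
    - [[0,0.002,0],0]
    - [[0,0.002,0],0]
    - [[0,0.002,0],0]

```text
clock: 9.72
tool_pos: [0.6057, -0.0149, 0.0745]
orientation: [-180.0, -0.0, 176.1]
force: [-0.4, -5.8, 1.9]
opening: 0.0004
gripper_force: 3.1
```

```bash
python3 -c "
from w import *
st(-.06,-.141,.075)
s=ctrl.snapshot('side');a=s['color'][190:260,220:340,::-1];cv2.imwrite('pics/c3.png',cv2.resize(a,None,fx=6,fy=6,interpolation=2))"
```

```text
t 9.72 guard [-0.0611 -0.1374] z 0.0745 rpy [-1.7996e+02 -2.0000e-02  1.7612e+02] F [-0.4 -5.8  1.9] open 0.0
shares [-0.0014 -0.0045 -0.0006]
```

View pics/c3.png

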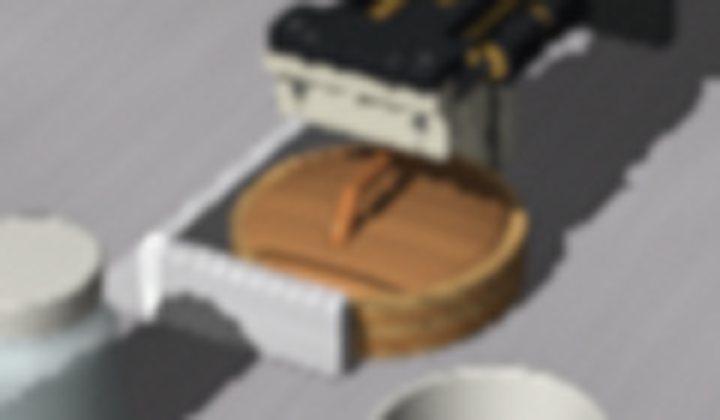

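The lid is at the end stop in view, and the force is rising. One more small press to confirm.

Call:
send_rows:
  deltas:
    - [[0,0.001,0],0]
    - [[0,0.001,0],0]
    - [[0,0.002,0],0]
    - [[0,0.002,0],0]
    - [[0,0.002,0],0]

```text
clock: 10.18
tool_pos: [0.6054, -0.0146, 0.0745]
orientation: [-179.9, -0.1, 176.1]
force: [0.8, -12.8, 5.0]
opening: 0.0002
gripper_force: 6.7
```

Call:
send_rows:
  deltas:
    - [[0,-0.01,0],0]
    - [[0,-0.025,0],0]
    - [[0,-0.035,0],0]
    - [[0,-0.035,-0.04],0]
    - [[0,-0.035,-0.08],0]

```text
clock: 10.6
tool_pos: [0.6025, -0.0419, 0.1371]
orientation: [-179.9, -0.3, 176.0]
force: [0.1, 0.5, 0.6]
opening: 0.0005
gripper_force: 0.0
```

Call:
send_rows:
  deltas:
    - [[0,-0.03,-0.04],0]
    - [[0,-0.08,-0.04],0]
    - [[0,-0.13,-0.04],0]
    - [[0,-0.18,-0.04],0]
    - [[0,-0.18,-0.04],0]

```text
clock: 11.02
tool_pos: [0.5931, -0.19, 0.1705]
orientation: [-180.0, -0.0, 175.9]
force: [0.7, 1.1, 0.0]
opening: 0.0005
gripper_force: 0.0
```

Run:
```python
from w import *
st(-.066,-.32,.075)
s=ctrl.snapshot('top')
for n in ['lid','keeper']:
  for x in ctrl.cut_out(s,n):
    cn=max(cv2.findContours(x['pixels'].astype(np.uint8),0,1)[0],key=len)[:,0]; w=back(s,cn,.028)
    q=np.array([gd(p) for p in w]);c,r=cv2.minEnclosingCircle(q.astype(np.float32))
    print(n,x['conf'],s['color'][x['pixels']].mean(0).round(),np.round(c,4),r,q.min(0),q.max(0))
a=s['color'][130:230,255:455,::-1];cv2.imwrite('pics/c4.png',cv2.resize(a,None,fx=4,fy=4,interpolation=2))
```

```text
t 11.02 guard [-0.0617 -0.313 ] z 0.1705 rpy [-179.99   -0.    175.87] F [0.7 1.1 0. ] open 0.0
shares [ 0.0053 -0.0088  0.1194]
lid 0.93 [ 67. 146.  83.] [-0.1999 -0.2727] 0.059140659868717194 [-0.25802997 -0.32707492] [-0.14133821 -0.25953703]
lid 0.77 [184. 139. 102.] [-0.0779 -0.0285] 0.04459128901362419 [-0.11827664 -0.05180649] [-0.03755691 -0.00319626]
```

View pics/c4.png

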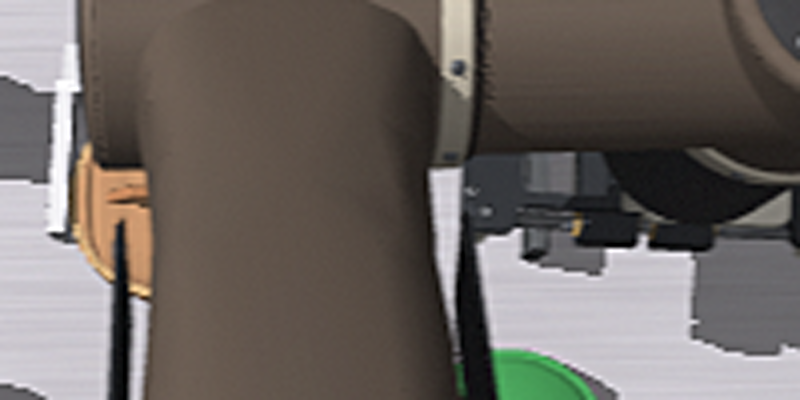

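The view shows the lid rim touching the end stop at crop (75,200), and the press reached 12.8 N. The arm hides the keeper, so I'll measure it from the first picture.

Run:
```python
from w import *
s=ctrl.snapshot('top'); im=cv2.imread('pics/top0.png'); g=cv2.cvtColor(im,cv2.COLOR_BGR2GRAY)
for v in (168,172,176,182,188,192): print(v,g[v,382:400])
for u in (385.5,386,387,390,391,392): print(u,gd(back(s,(u,172),.034)[0]),gd(back(s,(u,186),.046)[0]))
```

```text
168 [151 150 153 128  56  52  68  69  67  70  76  76  76  75  76  75  74  75]
172 [152 153 157 132  52  47  70  70  68  66  72  77  76  77  77  77  76  77]
176 [152 154 160 128  39  61  69  71  69  65  70  77  75  75  75  75  74  73]
182 [151 152 160 128  38  59  72  71  69  67  69  78  78  76  76  75  75  77]
188 [148 151 142 100  36  59  76  70  66  59  61  78  75  75  75  74  73  74]
192 [153 156 149 105  50  53  28  32  34  41  65  79  77  77  78  78  77  76]
385.5 [-0.03429607 -0.27124073] [-0.07005879 -0.2704098 ]
386 [-0.03424224 -0.27243131] [-0.0700058  -0.27158236]
387 [-0.03413457 -0.27481246] [-0.06989982 -0.27392749]
390 [-0.03381158 -0.28195596] [-0.06958188 -0.28096292]
391 [-0.03370391 -0.28433714] [-0.06947589 -0.28330808]
392 [-0.03359625 -0.28671833] [-0.06936991 -0.28565325]
```

The keeper face is at about −0.275, so its push face is at about −0.287. Lowering behind it at y = −0.325.

Call:
send_rows:
  deltas:
    - [[0.001,-0.016,0],0]
    - [[0.001,-0.016,0.03],0]
    - [[0.001,-0.016,0.07],0]
    - [[0.001,-0.016,0.11],0]
    - [[0.001,-0.016,0.119],0]

```text
clock: 11.63
tool_pos: [0.59, -0.196, 0.0707]
orientation: [180.0, -0.4, 176.2]
force: [-0.9, 0.2, -1.2]
opening: 0.0007
gripper_force: 0.0
```

Run:
```python
from w import *
st(-.062,-.153,.075)
s=ctrl.snapshot('side')
for x in ctrl.boxes_of(s,'lid'): print(x['conf'],gd(back(s,np.array(x['xy'])*[640,400],.02)[0]))
a=s['color'][150:260,210:400,::-1];cv2.imwrite('pics/c5.png',cv2.resize(a,None,fx=4,fy=4,interpolation=2))
```

```text
t 11.63 guard [-0.0644 -0.3191] z 0.0707 rpy [179.96  -0.39 176.16] F [-0.9  0.2 -1.2] open 0.001
shares [-0.0032  0.2077 -0.0054]
0.97 [-0.29489426 -0.1370478 ]
0.72 [-0.20589289 -0.25841623]
```

View pics/c5.png

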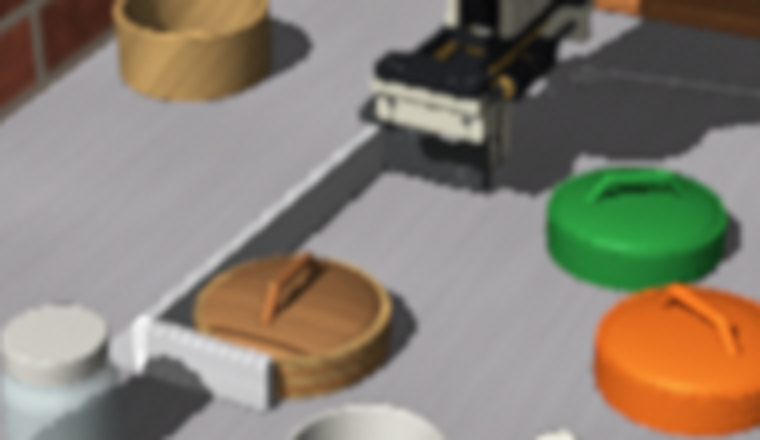

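The fingers are behind the keeper and the lid is seated in the corner. Pushing the keeper along.

Call:
send_rows:
  deltas:
    - [[0,0.009,0],0]
    - [[0,0.018,0],0]
    - [[0,0.027,0],0]
    - [[0,0.036,0],0]
    - [[0,0.045,0],0]

```text
clock: 12.15
tool_pos: [0.5963, -0.1603, 0.077]
orientation: [-180.0, 0.2, 176.2]
force: [1.0, -1.6, 2.2]
opening: 0.0003
gripper_force: 1.1
```

Call:
send_rows:
  deltas:
    - [[0,0.009,0],0]
    - [[0,0.018,0],0]
    - [[0,0.027,0],0]
    - [[0,0.036,0],0]
    - [[0,0.045,0],0]

```text
clock: 12.57
tool_pos: [0.5976, -0.1245, 0.0754]
orientation: [-180.0, -0.0, 176.1]
force: [1.4, -1.2, 1.2]
opening: 0.0004
gripper_force: 1.1
```

Call:
send_rows:
  deltas:
    - [[0,0.009,0],0]
    - [[0,0.018,0],0]
    - [[0,0.027,0],0]
    - [[0,0.036,0],0]
    - [[0,0.045,0],0]

```text
clock: 12.98
tool_pos: [0.6, -0.0887, 0.0753]
orientation: [-180.0, -0.0, 176.1]
force: [0.8, -2.2, 2.6]
opening: 0.0007
gripper_force: 1.1
```

Call:
send_rows:
  deltas:
    - [[0,0.009,0],0]
    - [[0,0.018,0],0]
    - [[0,0.025,0],0]
    - [[0,0.03,0],0]
    - [[0,0.035,0],0]

```text
clock: 13.4
tool_pos: [0.6018, -0.0609, 0.0753]
orientation: [-180.0, -0.0, 176.1]
force: [0.7, -2.1, 1.9]
opening: 0.0003
gripper_force: 1.0
```

Run:
```python
from w import *
st(-.062,-.153,.075)
```

```text
t 13.4 guard [-0.0618 -0.1836] z 0.0753 rpy [-1.8000e+02 -1.0000e-02  1.7613e+02] F [ 0.7 -2.1  1.9] open 0.0
shares [0.0002 0.0382 0.0004]
```

Call:
send_rows:
  deltas:
    - [[0,0.008,0],0]
    - [[0,0.016,0],0]
    - [[0,0.024,0],0]
    - [[0,0.03,0],0]
    - [[0,0.034,0],0]

```text
clock: 13.82
tool_pos: [0.6037, -0.0336, 0.0753]
orientation: [180.0, -0.0, 176.1]
force: [1.9, -2.1, 1.0]
opening: 0.0004
gripper_force: 0.9
```

Call:
send_rows:
  deltas:
    - [[0,0.001,0],0]
    - [[0,0.002,0],0]
    - [[0,0.003,0],0]
    - [[0,0.004,0],0]
    - [[0,0.005,0],0]

```text
clock: 14.23
tool_pos: [0.6039, -0.0304, 0.0753]
orientation: [-180.0, -0.0, 176.1]
force: [0.7, -0.9, 0.7]
opening: 0.0003
gripper_force: 0.9
```

Call:
send_rows:
  deltas:
    - [[0,0.001,0],0]
    - [[0,0.002,0],0]
    - [[0,0.003,0],0]
    - [[0,0.003,0],0]
    - [[0,0.003,0],0]

```text
clock: 14.65
tool_pos: [0.6039, -0.0295, 0.0754]
orientation: [-179.9, -0.0, 176.1]
force: [2.8, -10.4, 1.3]
opening: 0.0
gripper_force: 5.4
```

Call:
send_rows:
  deltas:
    - [[0,0.001,0],0]
    - [[0,0.001,0],0]
    - [[0,0.002,0],0]
    - [[0,0.002,0],0]
    - [[0,0.002,0],0]

```text
clock: 15.07
tool_pos: [0.6039, -0.0292, 0.0754]
orientation: [-179.8, -0.1, 176.1]
force: [3.8, -18.9, 0.5]
opening: 0.0005
gripper_force: 9.0
```

The keeper is up against the lid: the force rose from 1–2 N while sliding to 19 N. Backing off, lifting clear and checking.

Call:
send_rows:
  deltas:
    - [[0,-0.01,0],0]
    - [[0,-0.025,0],0]
    - [[0,-0.035,0],0]
    - [[0,-0.035,-0.04],0]
    - [[0,-0.035,-0.08],0]

```text
clock: 15.48
tool_pos: [0.6006, -0.0553, 0.1379]
orientation: [-179.9, -0.3, 176.1]
force: [1.2, 0.2, -0.6]
opening: 0.0005
gripper_force: 0.0
```

Call:
send_rows:
  deltas:
    - [[0,-0.04,-0.03],0]
    - [[0,-0.09,-0.06],0]
    - [[0.02,-0.14,-0.08],0]
    - [[0.05,-0.18,-0.1],0]
    - [[0.09,-0.2,-0.12],0]

```text
clock: 15.9
tool_pos: [0.5247, -0.2085, 0.2326]
orientation: [-180.0, -0.0, 176.1]
force: [0.3, -0.2, 0.3]
opening: 0.0004
gripper_force: 0.0
```

Call:
send_rows:
  deltas:
    - [[0.03,-0.04,0],0]
    - [[0.05,-0.08,0],0]
    - [[0.06,-0.12,0],0]
    - [[0.06,-0.17,0],0]
    - [[0.06,-0.2,0],0]

```text
clock: 16.32
tool_pos: [0.4651, -0.3652, 0.233]
orientation: [-180.0, 0.0, 176.1]
force: [1.3, -0.2, 0.3]
opening: 0.0005
gripper_force: 0.0
```

Run:
```python
from w import *
st()
s=ctrl.snapshot('top')
for n in ['lid','keeper']:
  for x in ctrl.cut_out(s,n):
    cn=max(cv2.findContours(x['pixels'].astype(np.uint8),0,1)[0],key=len)[:,0]; w=back(s,cn,.028)
    q=np.array([gd(p) for p in w]);c,r=cv2.minEnclosingCircle(q.astype(np.float32))
    print(n,x['conf'],s['color'][x['pixels']].mean(0).round(),np.round(c,4),r,q.min(0),q.max(0))
a=s['color'][130:260,255:455,::-1];cv2.imwrite('pics/c6.png',cv2.resize(a,None,fx=4,fy=4,interpolation=2))
```

```text
t 16.32 guard [-0.1776 -0.4964] z 0.233 rpy [-1.7999e+02  4.0000e-02  1.7608e+02] F [ 1.3 -0.2  0.3] open 0.0
lid 0.89 [217. 123.  68.] [-0.2927 -0.1417] 0.06113309785723686 [-0.35291645 -0.20132155] [-0.2335444  -0.08405601]
lid 0.75 [ 65. 142.  81.] [-0.2011 -0.2681] 0.06053512915968895 [-0.25918431 -0.32707492] [-0.14349643 -0.20908274]
lid 0.58 [154. 117.  85.] [-0.0627 -0.0593] 0.06054094061255455 [-0.12251518 -0.11905833] [-0.00315263 -0.00516531]
keeper 0.86 [75. 77. 80.] [-0.0328 -0.1378] 0.05186585336923599 [-0.08334443 -0.15432164] [ 0.01778315 -0.1211737 ]
```

View pics/c6.png

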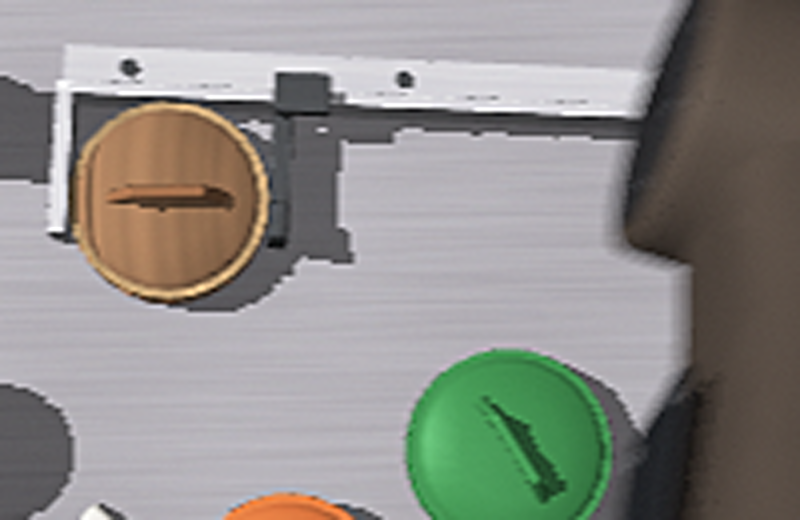

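The lid sits in the corner with the keeper against it, green and orange lids untouched. Before handing in, a sub-pixel check of the fence gap.

Run:
```python
from w import *
s=ctrl.snapshot('top'); g=cv2.cvtColor(s['color'],cv2.COLOR_RGB2GRAY).astype(int)
print(ctrl.get_obs()['qvel'].round(2))
for u in (294,296,298): print(u,g[150:162,u])
P=lambda x,y,z: proj(s,[[*(C+x*EX+y*EY),z]])[0].round(2)
for gx in (-.06,-.0625,-.065): print(gx,"rim far top",P(gx+.06,-.06,.028),"near base",P(gx-.06,-.06,0))
print("fence top edge",P(0,-.06,.035)); print(g[198:210,296])
for r in (176,180): print(r,g[r,266:284])
for gy in (-.06,-.065): print("left top",P(-.06,gy+.06,.028),P(-.06,gy+.06,0))
print("stop top edge",P(-.06,0,.035))
```

```text
[ 1.73 -0.71 -0.68 -0.05  0.   -0.3 ]
294 [217 226 218 255  45  98 184 156 118 128 128 129]
296 [218 216 219 246  49  94 188 131 113 124 125 126]
298 [220 211 217 245  62  48 196 143 111 126 125 125]
-0.06 rim far top [297.82 154.58] near base [295.8  205.37]
-0.0625 rim far top [297.76 155.59] near base [295.74 206.39]
-0.065 rim far top [297.71 156.61] near base [295.69 207.41]
fence top edge [297.69 153.92]
[119 121 117  98 125 197 136  53 158 188 183 181]
176 [189 206 229 228 238 204  56  79 119 162 126  95 142 153 146 145 144 145]
180 [179 209 232 228 236 200  63  70 118 161 120  96 143 155 146 130  95  70]
left top [271.49 177.99] [272.61 179.98]
left top [273.57 178.08] [274.65 180.07]
stop top edge [271.19 177.48]
```

Run:
```python
from w import *
s=ctrl.snapshot('top'); c=s['color']; g=cv2.cvtColor(c,cv2.COLOR_RGB2GRAY).astype(int); i0=cv2.imread('pics/top0.png'); g0=cv2.cvtColor(i0,cv2.COLOR_BGR2GRAY).astype(int)
P=lambda x,y,z: proj(s,[[*(C+x*EX+y*EY),z]])[0].round(2)
print("left");
for v in (177,179,181,183): print(v,[tuple(c[v,u]) [::2] for u in range(269,279)])
print("right",[(int(a),int(b)) for a,b in zip(g[181,316:332],c[181,316:332,0])])
print("initial left",g0[199,280:292],"right",g0[199,330:342])
print("orig pred", proj(s,[[.564,.029+.06,.028],[.564,.029-.06,.028]]))
for gy in (-.06,-.0625): print(gy,P(-.06,gy+.06,.028),P(-.06,gy-.06,.028),"keeper top edge at gy-.06",P(-.06,gy-.06,.034))
```

```text
left
177 [(np.uint8(227), np.uint8(230)), (np.uint8(238), np.uint8(241)), (np.uint8(203), np.uint8(211)), (np.uint8(67), np.uint8(41)), (np.uint8(88), np.uint8(50)), (np.uint8(145), np.uint8(79)), (np.uint8(202), np.uint8(110)), (np.uint8(154), np.uint8(86)), (np.uint8(120), np.uint8(66)), (np.uint8(179), np.uint8(97))]
179 [(np.uint8(226), np.uint8(230)), (np.uint8(237), np.uint8(242)), (np.uint8(198), np.uint8(208)), (np.uint8(53), np.uint8(20)), (np.uint8(86), np.uint8(49)), (np.uint8(150), np.uint8(83)), (np.uint8(201), np.uint8(110)), (np.uint8(147), np.uint8(80)), (np.uint8(122), np.uint8(68)), (np.uint8(181), np.uint8(99))]
181 [(np.uint8(227), np.uint8(230)), (np.uint8(239), np.uint8(241)), (np.uint8(201), np.uint8(210)), (np.uint8(61), np.uint8(32)), (np.uint8(87), np.uint8(50)), (np.uint8(147), np.uint8(80)), (np.uint8(200), np.uint8(108)), (np.uint8(152), np.uint8(83)), (np.uint8(120), np.uint8(65)), (np.uint8(179), np.uint8(98))]
183 [(np.uint8(228), np.uint8(231)), (np.uint8(229), np.uint8(233)), (np.uint8(166), np.uint8(176)), (np.uint8(57), np.uint8(34)), (np.uint8(92), np.uint8(53)), (np.uint8(146), np.uint8(82)), (np.uint8(203), np.uint8(110)), (np.uint8(163), np.uint8(87)), (np.uint8(118), np.uint8(65)), (np.uint8(177), np.uint8(97))]
right [(104, 131), (102, 128), (83, 105), (116, 140), (187, 221), (164, 193), (68, 66), (90, 86), (87, 86), (83, 81), (63, 61), (72, 72), (100, 100), (94, 94), (95, 95), (94, 94)]
initial left [152 151 152 152 151 153 150 138 129 123  88  83] right [ 86  86  72  76 138 150  93  75  77  77  78  77]
orig pred [[285.6124896  199.2893656 ]
 [336.07756102 198.14202232]]
-0.06 [271.49 177.99] [321.61 180.23] keeper top edge at gy-.06 [321.63 179.8 ]
-0.0625 [272.53 178.04] [322.65 180.27] keeper top edge at gy-.06 [322.68 179.84]
```

Brown pixels start right at the stop edge (column 271.5) and the lid ends at the keeper (column 321.5), so its y is −0.060 with both contacts closed. Handing in.

```bash
python3 -c "
from plant import ctrl
print(ctrl.close_job())"
```

```text
the job is handed in; nothing more can be done
None
```

I handed the job in after about 16.5 s: the lid is in the corner against fence and end stop, the keeper is pushed up against it, and the arm is clear; no verdict was returned.

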